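# Clamp a lino block for carving

## Task

Clamp the lino block so that it can be carved. Lay it lino side up on the bed of the carving clamp, lengthwise between the fence and the jaw and in line with the jaw; then squeeze the jaw's red release, slide the jaw up behind the block until you feel the block home against the fence and the sprung pad pushing back firmly, and let go so that the catch snaps into a notch and keeps the block gripped. Leave the ink jars and the red tin where they stand.

Things in the scene. Friction and masses are not known exactly. Their poses are not given: they have to be found in the camera images.
- lino_block: Printing block: a brown wooden block with a dark grey lino face on top, in which a leaf is begun in pale lines. 100 mm long (x), 60 mm wide (y), 25 mm high (z), about 0.16 kg. Origin: centre of its underside; z points up out of the lino. Starts lino up on the table, left of the paper guillotine. Either end may face the fence.
- clamp: Carving clamp, fixed to the table right of the guillotine: pale wooden board 290 mm long (x), 130 mm wide (y), its flat top, the bed, 18 mm above the table. Origin: on the table, under the centre line, 130 mm from the tail end; x points along the board to the fence, z up. The bed is open on both long sides. In its tail half lies a flush aluminium track with a row of notches 8 mm apart.
- fence: Stop of the clamp: a dark wooden bar across the bed, 110 mm long (y), 18 mm high, 36 mm deep (x), held by two black thumbscrews (10 mm higher than the bar). Origin: middle of the lower edge of its face, at bed height; x points into the fence, away from the jaw, z up. It is set 112 to 120 mm along +x from the clamp's origin and does not move. A block that is home has its centre 50 mm from here along -x.
- jaw_grip (a point): Point at which to pinch the sliding jaw: middle of the jaw, 24 mm above the bed; axes as the clamp's. The jaw is a grey housing 54 mm long (x), its top 38.5 mm above the bed. Pinch from above, closing along y: the red release button is on the +y side, a black thumb plate (30 by 24 mm, face 21 mm from here) on the -y side. With the release squeezed the jaw slides along x with 1 to 2 N of drag.
- release_face (a point): Middle of the outer face of the red release button (29 mm along x, 23 mm high) on the jaw's +y side, 27 mm from jaw_grip while fully out: the pinch is 48 mm across, and 41 mm when squeezed fully in.
- pad: Cork-faced pad on two steel rods in front of the jaw, 52 mm wide, from 3 to 22 mm above the bed. Sprung: it starts to give at 3 N and then gives 1 mm per 0.8 N, up to 14 mm at 14 N. Its face is 48 mm ahead (+x) of its origin. The origin is at bed height, below jaw_grip while the pad is not pressed in, and behind that (-x) by as much as it is pressed in.
- jaw (a joint): Travel of the jaw in m: 0 = fully back, growing towards the fence, at most 0.072; starts at 0 to 0.022. The unpressed pad meets a block that is home at 0.047 to 0.055, as the fence is set. When let go, a jaw whose catch is on a land between two notches is pushed back by the pressed pad, up to 8 mm, until the catch snaps into the notch behind; so let go when the pad pushes back with about 11 to 13 N.
- release (a joint): How far the red release is pressed in, in m: 0 = fully out, catch in a notch (jaw locked both ways, 2 mm of play); about 0.0055 = catch resting on a land between two notches; 0.007 = fully squeezed, catch clear. Its spring takes 6 N to start and 10 N to squeeze it fully; a firmer pinch does no harm.
- ink_black: Ink jar with a black lid, 48 mm across and 50 mm high, loose on the left part of the table. Origin: centre of its underside. Leave it.
- ink_moss: Ink jar with a green lid, 48 mm across and 50 mm high, loose on the left part of the table. Origin: centre of its underside. Leave it.
- pin_tin: Round red tin, 64 mm across and 27 mm high, loose on the left part of the table. Origin: centre of its underside. Leave it.

How it is judged:
By the outcome, as a careful person would: the job done as asked, in the order asked, and still so for the second after the job is handed in, with the robot touching nothing.
It also fails if it takes over 54 s, if anything falls off the work surface, if the arm or the gripper's body presses on something with over 40 N, if the wrist force passes 120 N, or if a joint passes its speed limit or range.

## Robot

A 7-joint arm with a two-finger parallel gripper is mounted at the origin on the work surface; the furniture and walls round the work are solid. World frame = base frame: x ahead of the robot, y to its left, z up, the work surface at z = 0. Lengths are in mm, angles in degrees, forces in N, time in s.
With the tool pointing down it reaches from about 425 to 875 mm from the base axis. Payload 4.7 kg.
Tool frame: the origin (TCP) lies at the very end of the fingers, on their centre line; the grasp point (between the pads) lies 19 mm behind it; x points along the fingers, y is the direction in which the jaws open and shut, and the axes are right-handed (so a half turn about x gives the same grasp; the last joint's range is limited). The gripper opens to 85 mm and grips with 20 to 120 N. Pads are 22 mm wide; open, the fingers measure 114 mm over their backs; the gripper's body (76 mm by 85 mm) begins 54 mm behind the grasp point. The pads swing forward as they close: fully open they stand 13 mm farther back than shut.
Start: joints at [74.891, 18.392, -4.016, 83.108, 1.295, 78.541, -3.26], TCP at [178.235, -625.109, 196.749] pointing down, gripper open.
Joint ranges: [-163.93, 163.93], [-17.29, 119.83], [-79.2, 71.16], [3.27, 140.29], [-89.18, 269.18], [5.43, 117.66], [-154.24, 154.24]. Speed limits (degrees/s): [147.25, 147.25, 180, 180, 180, 180, 180].

## Interface

Orientations are given as a 3x3 rotation matrix whose columns are the frame's x, y, z axes.
In Python, from cell import ctrl, cams gives the robot as it stands.
- The arm moves only by the tool move_arm, never from a script. Its arguments are lists of equal length, an entry for each row: "claw": the closure, from 0 (fully open) to 1 (shut); "translation": the shift along the tool's x, y, z in mm, a list of three; "roll": the turn about the tool's x in degrees. A call has exactly 10 rows; each row shifts and turns the pose as measured when the row begins, along the tool's axes as they then stand; what a row does not reach is not made up. A row lasts 1/8 s, in which the tool goes at most 62.5 mm and 10.7 degrees, less where a joint would pass 70% of its speed; a pose out of reach is approached as far as the arm can. A call with a gripper value outside its range is refused whole. The fingers move at their own pace and stop on an object; "force" is the grip in N (left out, the last holds). Time passes only in rows, so rows that do not move let the fingers close, or fill a call up. It gives the time, the measured TCP pose, the force and the opening at its end, in the units of the state.
- ctrl.get_state(): the state, without advancing time (a new reading comes with each control period).
- cams.camera(name): name is "side" or "top"; returns a dict with "image" (384x512x3 uint8, blue, green, red), "fx", "fy", "cx", "cy" (pixels), "R" (3x3) and "t" (3): a world point X has camera coordinates R X + t. Camera axes: x right, y down, z forward; pixel columns grow to the right and rows downward; lengths in mm; the calibration is good to about 2 mm. A picture is of the moment at which its call begins. There is no depth.
- ctrl.close_job(): hands the job in, once; it reports no verdict.
The state is a dict: "t": time; "joint_positions": joint angles; "qvel": joint speeds; "tau": joint torques, N m; "ee_pos": TCP position; "tool_rot": TCP orientation; "wrist_force": force on the tool from outside, world axes, zero at the start; "torque": the same for the moment, N m; "finger_gap": opening from 0.0 (shut) to 1.0 (fully open).
Only numpy, scipy, OpenCV 4.12 (cv2) and the standard library are available. Lean on these libraries where they do the work, as an engineer would, in place of code of your own. Each camera call takes 0.05 s, during which the arm holds its last target. There are 200 camera calls.

## Working session

There is one attempt and no reset: what is moved stays moved. The work goes in short steps, Python scripts to look and compute and a tool call to move; the robot and the scene stay as the last step left them, time stands still between calls to the robot, and variables do not carry over. Pictures are saved under pics/ and viewed, about 8 in all and at most 12, crops included, and the job is handed in when it is done.

Besides the shell and the picture viewer there is one more tool, called after "Request:" in YAML: its name, and indented under it one key for each argument. move_arm: Moves the arm, as the interface text tells. Its arguments: {"type":"object","properties":{"claw":{"type":"array"},"translation":{"type":"array"},"roll":{"type":"array"},"force":{"type":"number"}},"required":["claw","translation","roll"]}

```bash
mkdir -p pics
cat > h.py <<'E'
import numpy as np, cv2
from cell import ctrl, cams
def shot(n,f):
    c=cams.camera(n); cv2.imwrite('pics/'+f+'.png',c['image']); np.savez('pics/'+f+'.npz',**{k:np.array(v) for k,v in c.items()}); return c
def load(f): return dict(np.load('pics/'+f+'.npz'))
def ray(c,u,v,z):
    R=np.array(c['R']);t=np.array(c['t']).ravel();o=-R.T@t
    d=R.T@np.array([(u-c['cx'])/c['fx'],(v-c['cy'])/c['fy'],1]); return (o+d*(z-o[2])/d[2])
def proj(c,X):
    p=np.array(c['R'])@np.array(X,float)+np.array(c['t']).ravel(); return np.array([c['fx']*p[0]/p[2]+c['cx'],c['fy']*p[1]/p[2]+c['cy']])
E
python3 - <<'E'
from h import *
a=shot('top','t0');b=shot('side','s0')
for c in(a,b): print(c['fx'],c['cx'],c['cy'],-np.array(c['R']).T@np.array(c['t']).ravel(),np.array(c['R'])[2])
s=ctrl.get_state();print(s)
E
```

```text
376.16906217672 251.6417048893387 190.992174480657 [ 156.54028251   65.78930072 1366.0699593 ] [ 0.22572496 -0.005584   -0.97417507]
476.8190034811421 259.7251547261003 199.71025331517347 [ 271.59334313 1264.40438638  766.98029039] [ 0.14501571 -0.84949043 -0.50728341]
{'t': 0.1, 'joint_positions': array([74.88864137, 18.43617558, -4.01644762, 83.16833126,  1.29714908,
       78.54003107, -3.26219   ]), 'qvel': array([ 0.05512938, -0.08022478,  0.01097749, -0.15036699,  0.0148342 ,
        0.05217219, -0.06134295]), 'tau': array([ 1.17828341e-05, -4.94877434e+01, -3.84042347e-01, -3.15212023e+01,
        1.30141707e-02,  7.33970170e-03, -2.69867883e-05]), 'ee_pos': array([ 178.08160758, -624.56963697,  195.71392925]), 'tool_rot': array([[-5.96226750e-04,  2.74295584e-01, -9.61645245e-01],
       [ 1.63003482e-03, -9.61643872e-01, -2.74296203e-01],
       [-9.99998494e-01, -1.73105797e-03,  1.26246446e-04]]), 'wrist_force': array([-0.61601221, -0.2907071 ,  0.78918925]), 'torque': array([-0.02132001,  0.02410401,  0.02805308]), 'finger_gap': 1.0046219880831049}
```

View pics/t0.png

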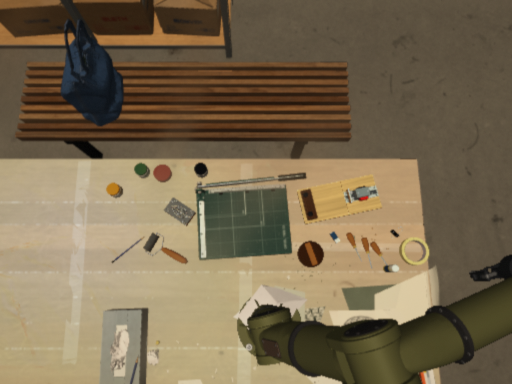

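View pics/s0.png

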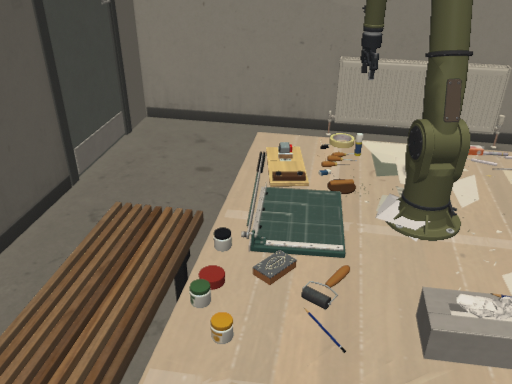

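Run:
```python
from h import *
a=load('t0');b=load('s0')
def z(c,x,y,w,h,k): return cv2.resize(c['image'][y:y+h,x:x+w],None,fx=k,fy=k,interpolation=cv2.INTER_CUBIC)
A=np.hstack([z(a,160,190,40,40,6),z(a,292,170,96,60,6)[:240]]);
A=np.hstack([z(a,160,192,40,40,7),z(a,294,172,72,40,7)])
A=np.vstack([np.hstack([z(a,160,190,40,50,7),z(a,295,173,70,50,7)]),])
B=np.hstack([z(b,250,245,50,40,7),z(b,260,135,50,40,7)])
cv2.imwrite('pics/ztop.png',np.hstack([z(a,160,195,35,33,6),z(a,294,172,92,56,6)[:198] if 0 else cv2.resize(z(a,294,172,92,56,6),None,fx=1,fy=1)[:198]]))
C=np.zeros((600,800,3),np.uint8)
t=z(a,160,192,38,38,6);C[:228,:228]=t
t=z(a,294,172,92,54,6);C[:324,240:792]=t
t=z(b,248,245,54,44,6);C[330:594,:324]=t
t=z(b,260,139,54,45,6);C[330:600,340:664]=t
cv2.imwrite('pics/z.png',C)
for uv in [(180,211),(340,197),(255,310)]: print(ray(a,*uv,25))
```

```text
[393.24855166 316.95832119  25.        ]
[ 444.59008022 -264.43707256   25.        ]
[50.72997467 47.38902686 25.        ]
```

View pics/z.png

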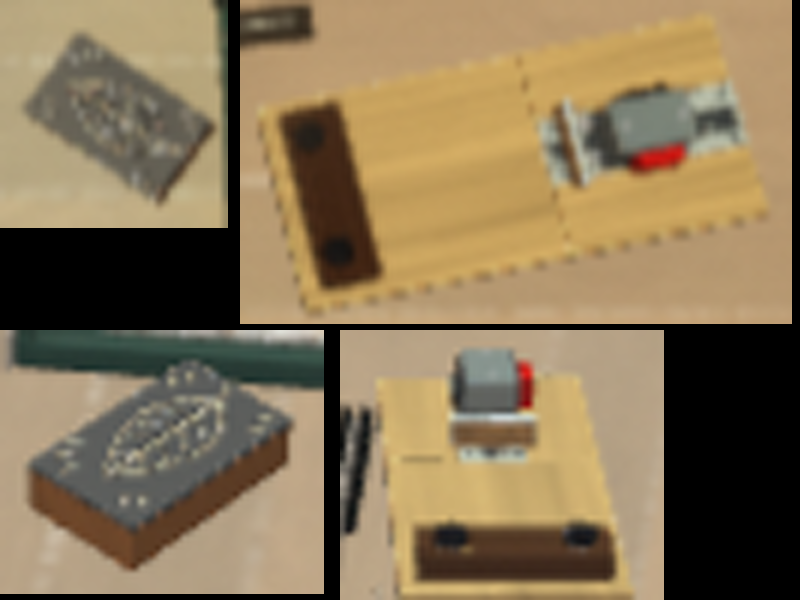

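```bash
cat > fit.py <<'E'
from h import *
from scipy.optimize import least_squares
a=load('t0');b=load('s0')
f=lambda x0,y0,ox,oy,u,v:(x0+(u-ox+.5)/6-.5,y0+(v-oy+.5)/6-.5)
T=lambda u,v:f(160,192,0,0,u,v); TC=lambda u,v:f(294,172,240,0,u,v)
S=lambda u,v:f(248,245,0,330,u,v); SC=lambda u,v:f(260,139,340,330,u,v)
def tf(x,y,w,p): c,s=np.cos(w),np.sin(w); return [x+c*p[0]-s*p[1],y+s*p[0]+c*p[1],p[2]]
# block: top-crop corners left->...
# local corners; block x axis toward image lower-right in top view (world -y,-x)
bl=[(a,T(80,33),(-50,-30,25)),(a,T(214,127),(50,-30,25)),(a,T(161,202),(50,30,25)),(a,T(24,108),(-50,30,25))]
bs=[(b,S(292,427),(50,30,25)),(b,S(135,529),(-50,30,25)),(b,S(30,470),(-50,-30,25)),(b,S(135,570),(-50,30,0)),(b,S(288,466),(50,30,0)),(b,S(30,505),(-50,-30,0))]
def run(ob,x0,fn=lambda p,q:q):
    r=least_squares(lambda p:np.ravel([proj(c,tf(*p[:3],fn(p,q)))-uv for c,uv,q in ob]),x0,loss='soft_l1')
    return r.x,r.fun.reshape(-1,2).round(1).tolist()
if __name__=='__main__':
  for ob in ([*bl],[*bs],bl+bs):
    best=min((run(ob,[393,317,w]) for w in np.radians([-150,-120,-60,-30,30,60,120,150])),key=lambda r:np.sum(np.square(r[1])))
    print(best[0][:2].round(1),np.degrees(best[0][2])%360,best[1])
  K=lambda p,q:q if len(q)==3 else ((p[3]+q[0],q[1],q[2]) if q[3]=='f' else (p[4]+q[0],q[1],q[2]))
  ct=[(a,TC(260,108),(160,-65*-1,18)),(a,TC(708,14),(-130,65,18)),(a,TC(768,213),(-130,-65,18)),(a,TC(310,312),(160,-65,18))]
  ct=[(c,u,(q[0],-q[1],q[2])) for c,u,q in ct]
  ct+=[(a,TC(340,101),(0,-55,36,'f')),(a,TC(382,275),(0,55,36,'f')),(a,TC(282,118),(36,-55,36,'f')),(a,TC(321,290),(36,55,36,'f'))]
  ct+=[(a,TC(567,98),(48,-26,40,'j')),(a,TC(585,184),(48,26,40,'j'))]
  cs=[(b,SC(414,526),(0,-55,36,'f')),(b,SC(610,526),(0,55,36,'f')),(b,SC(451,423),(48,-26,40,'j')),(b,SC(536,423),(48,26,40,'j')),(b,SC(378,378),(-130,-65,18)),(b,SC(580,376),(-130,65,18)),(b,SC(415,577),(36,-55,18,'f')),(b,SC(614,579),(36,55,18,'f'))]
  cs=[o for o in cs]
  for ob in (ct,cs,ct+cs):
    r=run(ob,[444,-264,1.8,116,-70],K); print(r[0].round(1),np.degrees(r[0][2]),r[1])
E
python3 fit.py
```

```text
[392.7 319. ] 295.95210660457656 [[-3.0, 27.5], [0.2, -0.2], [2.3, -27.4], [-0.2, 0.2]]
[389.7 327.1] 173.28851520832825 [[1.5, 0.2], [-10.3, -24.1], [0.2, -0.2], [-10.4, -23.2], [1.6, 1.5], [0.1, 1.9]]
[391.  323.6] 174.58736784592202 [[-1.1, 0.3], [-27.3, 11.8], [-1.9, 0.9], [24.6, -10.7], [0.9, -1.0], [-11.0, -24.7], [0.0, -0.8], [-11.1, -23.8], [1.1, 0.3], [0.0, 1.3]]
[ 444.2 -276.9    1.8  114.3  -67.4] 102.05783016796256 [[-0.5, -0.0], [0.4, -0.2], [0.4, 0.2], [-0.3, 0.2], [-0.4, 0.0], [0.1, 0.3], [-0.3, -0.8], [0.5, -0.1], [-0.4, 0.4], [0.4, -0.2]]
[ 442.8 -275.4    1.8  109.8  -62. ] 101.84982702619986 [[-0.1, -0.4], [-0.2, -0.6], [-0.0, -0.0], [0.3, -0.1], [-0.2, -0.1], [0.1, 0.1], [0.2, 0.8], [-0.0, 0.3]]
[ 443.6 -276.8    1.8  113.7  -66.3] 101.91771257505306 [[-0.5, 0.0], [0.5, -0.0], [0.4, 0.4], [-0.4, 0.3], [-0.2, 0.1], [0.2, 0.4], [-0.2, -0.8], [0.6, -0.1], [-0.7, 0.6], [0.1, 0.0], [-0.2, -0.1], [-0.3, -0.3], [-0.2, -0.7], [-0.0, -0.7], [-0.3, -0.3], [-0.1, -0.1], [0.1, 1.2], [-0.0, 0.6]]
```

```bash
sed -i "s/^def run/for l in (bl,bs): l[:]=[(c,u,(q[0],-q[1],q[2])) for c,u,q in l]\ndef run/" fit.py; python3 fit.py | head -3
```

```text
[392.9 318.7] 235.8286646067898 [[0.4, -0.3], [0.4, -0.8], [-0.7, 0.4], [-0.2, 0.6]]
[392.3 322.5] 236.71539107676995 [[0.4, -1.4], [0.0, -0.0], [-0.4, -1.1], [-0.2, 1.2], [0.6, -0.1], [-0.4, 1.0]]
[392.5 320.4] 236.32939439374752 [[-0.1, -0.1], [-0.1, -0.8], [-1.0, 0.5], [-0.7, 0.9], [0.5, -1.8], [-0.1, -0.6], [-0.4, -1.7], [-0.3, 0.6], [0.7, -0.5], [-0.4, 0.3]]
```

```bash
cat >> h.py <<'E'
def ang(R): return np.degrees(np.arctan2(R[1,1],R[0,1]))
def plan(X,A,n):
    s=ctrl.get_state();R=np.array(s['tool_rot']);p=np.array(s['ee_pos']);a=ang(R)
    d=(A-a+90)%180-90
    r0,r1=np.hypot(*p[:2]),np.hypot(*X[:2]);h0,h1=np.arctan2(p[1],p[0]),np.arctan2(X[1],X[0])
    print('at',p.round(1),'ang',round(a,1),'gap',round(s['finger_gap'],3),'F',np.round(s['wrist_force'],1),'tilt',R[:2,0].round(4),'t',round(s['t'],2),'j',np.round(s['joint_positions'][[0,6]]))
    q=p;out=[]
    for i in range(1,n+1):
        k=i/n;r=r0+(r1-r0)*k;h=h0+(h1-h0)*k
        w=np.array([r*np.cos(h),r*np.sin(h),p[2]+(X[2]-p[2])*k]);b=np.radians(a+d*(i-1)/n)
        Y=np.array([np.cos(b),np.sin(b),0]);Z=np.array([np.sin(b),-np.cos(b),0])
        e=w-q;out.append([round(float(v)*2)/2 for v in(-e[2],e@Y,e@Z)]);q=w
    print(out,'roll/row',round(-d/n,2))
E
python3 -c "
from h import *
plan([393,319.5,196],-33.8,20)"
```

```text
at [ 178.1 -624.6  195.7] ang -74.1 gap 1.005 F [-0.6 -0.3  0.8] tilt [-0.0006  0.0016] t 0.1 j [75. -3.]
[[0.0, -10.5, -63.5], [0.0, -14.0, -62.0], [0.0, -18.0, -60.0], [0.0, -21.5, -58.0], [0.0, -25.0, -56.0], [0.0, -28.5, -53.5], [0.0, -31.5, -51.0], [0.0, -34.0, -48.5], [0.0, -37.0, -45.5], [0.0, -39.5, -42.5], [0.0, -41.5, -39.5], [0.0, -43.5, -36.0], [0.0, -45.0, -33.0], [0.0, -46.5, -29.5], [0.0, -47.5, -26.0], [0.0, -48.5, -22.5], [0.0, -49.5, -19.0], [0.0, -50.0, -15.5], [0.0, -50.0, -12.0], [0.0, -50.0, -8.5]] roll/row -2.01
```

Request:
move_arm:
  claw: [0, 0, 0, 0, 0, 0, 0, 0, 0, 0]
  translation:
    - [0, -10, -60]
    - [0, -14, -60]
    - [0, -18, -58]
    - [0, -21.5, -56]
    - [0, -25, -55]
    - [0, -28.5, -53]
    - [0, -31.5, -51]
    - [0, -34, -48.5]
    - [0, -37, -45.5]
    - [0, -39.5, -42.5]
  roll: [-2, -2, -2, -2, -2, -2, -2, -2, -2, -2]
  force: 60

```text
t: 1.35
ee_pos: [546.1, -168.8, 189.1]
tool_rot: [[-0.008, 0.585, -0.811], [0.006, -0.811, -0.585], [-1.0, -0.009, 0.003]]
wrist_force: [0.2, 0.4, -0.2]
finger_gap: 0.997
```

```bash
python3 -c "
from h import *
plan([393,319.5,196],-33.8,10);print(ctrl.get_state()['joint_positions'].round())"
```

```text
at [ 546.1 -168.8  189.1] ang -54.2 gap 0.997 F [ 0.2  0.4 -0.2] tilt [-0.0078  0.0058] t 1.35 j [ 38. -43.]
[[-0.5, -40.5, -38.5], [-0.5, -42.5, -35.5], [-0.5, -44.5, -32.5], [-0.5, -46.0, -29.0], [-0.5, -47.0, -26.0], [-0.5, -48.0, -22.5], [-0.5, -48.5, -19.0], [-0.5, -49.5, -16.0], [-0.5, -49.5, -12.5], [-0.5, -49.5, -9.0]] roll/row -2.04
[ 38.  11. -26.  94.   5.  77. -43.]
```

Request:
move_arm:
  claw: [0, 0, 0, 0, 0, 0, 0, 0, 0, 0]
  translation:
    - [-1, -41, -39]
    - [-1, -43, -36]
    - [-1, -45, -33]
    - [-1, -46, -29]
    - [-1, -47, -26]
    - [-1, -48, -22]
    - [-1, -48.5, -19]
    - [-1, -49, -15]
    - [0, -47, -12]
    - [0, -45, -8]
  roll: [-2, -2, -2, -2, -2, -2, -2, -2, -2, -2]

```text
t: 2.6
ee_pos: [388.4, 331.4, 198.6]
tool_rot: [[-0.012, 0.836, -0.549], [0.008, -0.549, -0.836], [-1.0, -0.014, 0.0]]
wrist_force: [0.3, 0.6, 0.2]
finger_gap: 0.999
```

```bash
python3 -c "
from h import *
plan([392.8,319.5,50],-33.8,5)
a=shot('top','t1')"
```

```text
at [388.4 331.4 198.6] ang -33.3 gap 0.999 F [0.3 0.6 0.2] tilt [-0.0116  0.0075] t 2.6 j [  6. -79.]
[[29.5, 2.0, 1.5], [29.5, 2.0, 1.5], [29.5, 2.0, 1.5], [29.5, 2.0, 1.5], [29.5, 2.0, 1.5]] roll/row 0.1
```

Request:
move_arm:
  claw: [0, 0, 0, 0, 0, 0, 0, 0, 0, 0]
  translation:
    - [28, 2, 1.5]
    - [28, 2, 1.5]
    - [28, 2, 1.5]
    - [28, 2, 1.5]
    - [28, 2, 1.5]
    - [0, 0, 0]
    - [0, 0, 0]
    - [0, 0, 0]
    - [0, 0, 0]
    - [0, 0, 0]
  roll: [0, 0, 0, 0, 0, 0, 0, 0, 0, 0]

```text
t: 3.9
ee_pos: [384.8, 328.7, 57.8]
tool_rot: [[-0.009, 0.844, -0.536], [0.011, -0.536, -0.844], [-1.0, -0.013, -0.004]]
wrist_force: [0.5, 0.1, 0.5]
finger_gap: 1.001
```

```bash
python3 -c "
from h import *
plan([392.8,319.5,2],-33.8,5)
a=shot('top','t2');b=shot('side','s2')
z=lambda c,x,y:cv2.resize(c['image'][y:y+70,x:x+66],None,fx=6,fy=6,interpolation=cv2.INTER_CUBIC)
cv2.imwrite('pics/z2.png',np.hstack([z(a,145,170),z(b,240,215)]))"
```

```text
at [384.8 328.7  57.8] ang -32.4 gap 1.001 F [0.5 0.1 0.5] tilt [-0.0088  0.0109] t 3.9 j [  3. -84.]
[[11.0, 2.5, 0.5], [11.0, 2.5, 0.5], [11.0, 2.5, 0.5], [11.0, 2.5, 0.5], [11.0, 2.5, 0.5]] roll/row 0.27
```

View pics/z2.png

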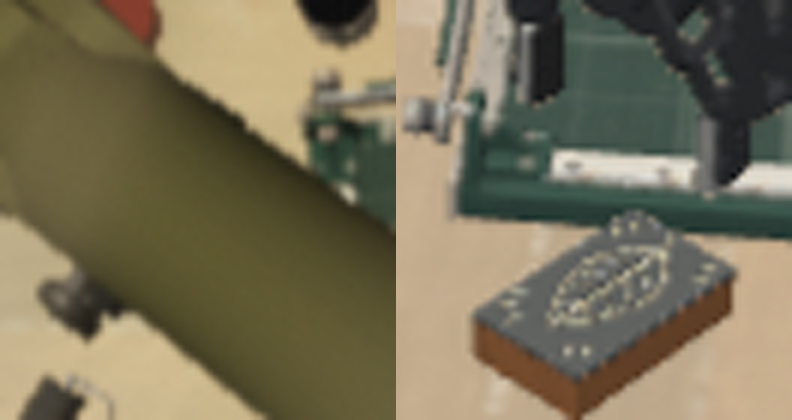

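```bash
python3 -c "
from h import *
b=load('s2');p=np.array([384.8,328.7,71]);Y=np.array([.844,-.536,0])
for k in (-46,46): print(proj(b,p+k*Y),proj(b,p+k*Y-[0,0,13]))
print(proj(b,[392.8,319.5,25]))"
```

```text
[292.51263815 257.90462191] [292.26472662 262.23685439]
[263.8868786  242.43679233] [263.80761126 246.66192511]
[274.6849899  262.29393931]
```

Request:
move_arm:
  claw: [0, 0, 0, 0, 0, 0, 0, 0, 0, 0]
  translation:
    - [0, 12, 3]
    - [0, 0, 0]
    - [0, 0, 0]
    - [0, 0, 0]
    - [0, 0, 0]
    - [0, 0, 0]
    - [0, 0, 0]
    - [0, 0, 0]
    - [0, 0, 0]
    - [0, 0, 0]
  roll: [1.4, 0, 0, 0, 0, 0, 0, 0, 0, 0]

```text
t: 5.25
ee_pos: [393.7, 319.0, 57.4]
tool_rot: [[-0.009, 0.83, -0.558], [0.011, -0.558, -0.83], [-1.0, -0.014, -0.004]]
wrist_force: [0.8, -1.3, 0.5]
finger_gap: 0.998
```

```bash
python3 -c "
from h import *
plan([392.8,319.5,2],-33.8,1)"
```

```text
at [393.7 319.   57.4] ang -33.9 gap 0.998 F [ 0.8 -1.3  0.5] tilt [-0.0094  0.0107] t 5.25 j [  4. -84.]
[[55.5, -1.0, 0.0]] roll/row -0.12
```

Request:
move_arm:
  claw: [0, 0, 0, 0, 0, 0, 0, 0, 0, 0]
  translation:
    - [40, -1, 0]
    - [6, -1, 0]
    - [0, 0, 0]
    - [0, 0, 0]
    - [0, 0, 0]
    - [0, 0, 0]
    - [0, 0, 0]
    - [0, 0, 0]
    - [0, 0, 0]
    - [0, 0, 0]
  roll: [0, 0, 0, 0, 0, 0, 0, 0, 0, 0]

```text
t: 6.5
ee_pos: [394.9, 322.6, 15.0]
tool_rot: [[-0.003, 0.829, -0.559], [0.014, -0.559, -0.829], [-1.0, -0.01, -0.01]]
wrist_force: [-0.9, -1.1, -0.7]
finger_gap: 1.0
```

```bash
python3 -c "
from h import *
plan([392.8,319.5,2],-33.8,1)
b=shot('side','s3');s=ctrl.get_state();p=np.array(s['ee_pos']);R=np.array(s['tool_rot'])
x,y=235,205
I=cv2.resize(b['image'][y:y+90,x:x+90],None,fx=6,fy=6,interpolation=cv2.INTER_CUBIC)
for k in (-43,0,43):
  for d in (0,-13,-32):
    u=(proj(b,p+R@np.array([d,k,0]))-[x,y]+.5)*6;cv2.circle(I,tuple(int(v) for v in u),4,(0,255,255) if d==0 else (255,0,255),-1)
cv2.imwrite('pics/z3.png',I)"
```

```text
at [394.9 322.6  15. ] ang -34.0 gap 1.0 F [-0.9 -1.1 -0.7] tilt [-0.0027  0.0139] t 6.5 j [  1. -87.]
[[13.0, 0.0, 4.0]] roll/row -0.16
```

View pics/z3.png

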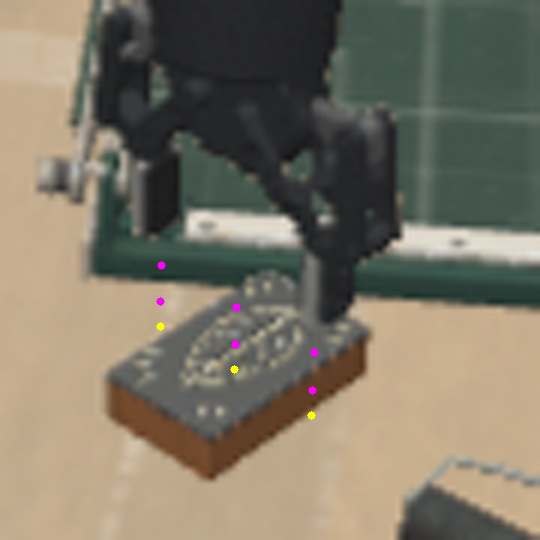

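```bash
python3 -c "
from h import *
p=np.array([178.08,-624.57,195.7]);Y=np.array([.274,-.9616,0])
for n in('t0','s0'):
  b=load(n)
  for k in (-43,0,43): print(n,proj(b,p+k*Y),proj(b,p+k*Y+[0,0,13]),proj(b,p+k*Y+[0,0,50]))
b=load('s0');a=load('t0')
I=cv2.resize(b['image'][20:110,330:410],None,fx=5,fy=5,interpolation=cv2.INTER_CUBIC)
J=cv2.resize(b['image'][205:295,235:315],None,fx=3,fy=3)
I2=cv2.resize(a['image'][250:300,440:512],None,fx=4,fy=4)
C=np.zeros((450,700,3),np.uint8);C[:,:400]=I;C[:200,405:405+288]=I2
cv2.imwrite('pics/z4.png',C)"
```

```text
t0 [462.62815834 274.48100224] [465.00881249 274.43993202] [472.08530179 274.3178509 ]
t0 [475.62903008 270.50567078] [478.14853822 270.42039525] [485.63693439 270.16694225]
t0 [488.56464909 266.55029192] [491.22158108 266.42125725] [499.11754641 266.03778742]
s0 [368.32597602  91.80277819] [368.75246674  88.50855746] [369.9832537   79.00194026]
s0 [365.08843411  88.40492525] [365.49515227  85.16348737] [366.66855819  75.81174752]
s0 [361.97525899  85.13759727] [362.3633959   81.94735806] [363.4828999   72.74574525]
```

View pics/z4.png

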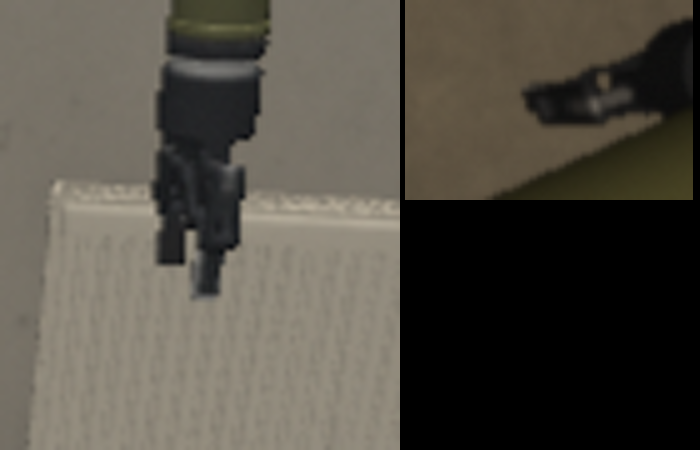

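The pictures show the open fingertips about 48 mm above the reported TCP, not 13 mm. Both cameras agree on this, at the start pose and here. I'll descend carefully and watch the force.

Request:
move_arm:
  claw: [0, 0, 0, 0, 0, 0, 0, 0, 0, 0]
  translation:
    - [10, 0, 5]
    - [10, 0, 0]
    - [8, 0, 0]
    - [0, 0, 0]
    - [0, 0, 0]
    - [0, 0, 0]
    - [0, 0, 0]
    - [0, 0, 0]
    - [0, 0, 0]
    - [0, 0, 0]
  roll: [0, 0, 0, 0, 0, 0, 0, 0, 0, 0]

```text
t: 7.8
ee_pos: [391.8, 318.6, -15.1]
tool_rot: [[-0.003, 0.829, -0.559], [0.014, -0.559, -0.829], [-1.0, -0.01, -0.01]]
wrist_force: [-0.2, -1.4, -0.0]
finger_gap: 0.999
```

```bash
python3 -c "
from h import *
plan([392.8,319.5,-38],-33.8,1)"
```

```text
at [391.8 318.6 -15.1] ang -34.0 gap 0.999 F [-0.2 -1.4 -0. ] tilt [-0.0028  0.0139] t 7.8 j [  0. -89.]
[[23.0, 0.5, -1.5]] roll/row -0.16
```

Request:
move_arm:
  claw: [0, 0, 0, 0, 0, 0.5, 0.5, 0.5, 0.5, 0.5]
  translation:
    - [10, 0, -1]
    - [10, 0, 0]
    - [0, 0, 0]
    - [0, 0, 0]
    - [0, 0, 0]
    - [0, 0, 0]
    - [0, 0, 0]
    - [0, 0, 0]
    - [0, 0, 0]
    - [0, 0, 0]
  roll: [0, 0, 0, 0, 0, 0, 0, 0, 0, 0]
  force: 40

```text
t: 9.05
ee_pos: [392.2, 319.8, -36.6]
tool_rot: [[-0.003, 0.829, -0.559], [0.014, -0.559, -0.829], [-1.0, -0.01, -0.01]]
wrist_force: [0.2, -0.2, -0.7]
finger_gap: 0.695
```

```bash
python3 -c "
from h import *
plan([392.8,319.5,30],-33.8,1)
b=shot('side','s5')
x,y=235,205
cv2.imwrite('pics/z5.png',cv2.resize(b['image'][y:y+90,x:x+90],None,fx=6,fy=6,interpolation=cv2.INTER_CUBIC))"
```

```text
at [392.2 319.8 -36.6] ang -34.0 gap 0.695 F [ 0.2 -0.2 -0.7] tilt [-0.003   0.0139] t 9.05 j [ -1. -91.]
[[-66.5, 0.5, 0.0]] roll/row -0.16
```

View pics/z5.png

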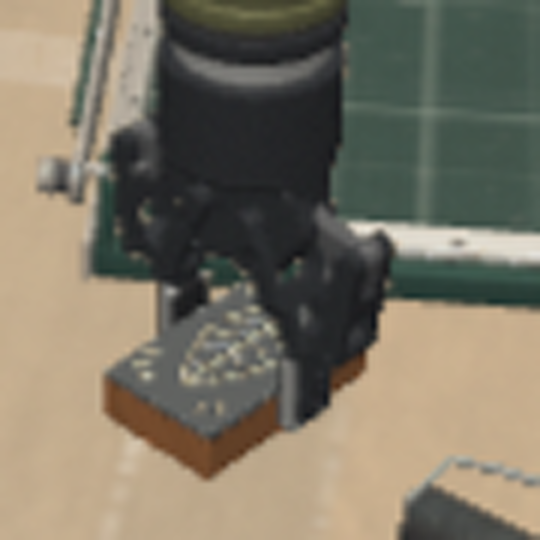

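Request:
move_arm:
  claw: [0.5, 0.5, 0.5, 0.5, 0.5, 0.5, 0.5, 0.5, 0.5, 0.5]
  translation:
    - [-15, 0, 0]
    - [-40, 0, 0]
    - [-45, 0, 0]
    - [-40, 0, 0]
    - [0, 25, 10]
    - [0, 40, 15]
    - [0, 40, 15]
    - [0, 40, 18]
    - [0, 40, 20]
    - [0, 38, 22]
  roll: [0, 0, 0, 0, 0, -3, -3, -3, -3, -3]

```text
t: 10.35
ee_pos: [543.9, 124.6, 114.0]
tool_rot: [[0.004, 0.953, -0.303], [0.014, -0.303, -0.953], [-1.0, -0.001, -0.015]]
wrist_force: [0.2, 0.7, -1.6]
finger_gap: 0.693
```

```bash
python3 -c "
from h import *
plan([432.9,-225.9,90],11.95,10)"
```

```text
at [543.9 124.6 114. ] ang -17.7 gap 0.693 F [ 0.2  0.7 -1.6] tilt [0.0038 0.0144] t 10.35 j [ 22. -41.]
[[2.5, 12.5, 37.5], [2.5, 7.5, 38.5], [2.5, 3.0, 38.5], [2.5, -2.0, 38.5], [2.5, -6.5, 37.0], [2.5, -11.0, 35.5], [2.5, -15.0, 33.5], [2.5, -19.0, 31.0], [2.5, -22.5, 28.0], [2.5, -25.5, 24.5]] roll/row -2.96
```

Request:
move_arm:
  claw: [0.5, 0.5, 0.5, 0.5, 0.5, 0.5, 0.5, 0.5, 0.5, 0.5]
  translation:
    - [2.5, 12, 37]
    - [2.5, 7.5, 38]
    - [2.5, 3, 38]
    - [2.5, -2, 38]
    - [2.5, -6.5, 37]
    - [2.5, -11, 35]
    - [2.5, -15, 33]
    - [2.5, -19, 30]
    - [2.5, -22, 25]
    - [2.5, -25, 20]
  roll: [-3, -3, -3, -3, -3, -3, -3, -3, -3, -3]

```text
t: 11.6
ee_pos: [436.6, -225.0, 90.3]
tool_rot: [[0.013, 0.972, 0.234], [0.016, 0.233, -0.972], [-1.0, 0.016, -0.012]]
wrist_force: [0.0, -0.7, -2.0]
finger_gap: 0.691
```

```bash
python3 -c "
from h import *
plan([432.9,-225.9,20],11.95,1)"
```

```text
at [ 436.6 -225.    90.3] ang 13.5 gap 0.691 F [ 0.  -0.7 -2. ] tilt [0.0126 0.0158] t 11.6 j [56. 37.]
[[70.5, -4.0, 0.0]] roll/row 1.55
```

Request:
move_arm:
  claw: [0.5, 0.5, 0.5, 0.5, 0.5, 0.5, 0.5, 0.5, 0.5, 0.5]
  translation:
    - [20, -4, 0]
    - [25, -1, 0]
    - [25, 0, 0]
    - [0, 0, 0]
    - [0, 0, 0]
    - [0, 0, 0]
    - [0, 0, 0]
    - [0, 0, 0]
    - [0, 0, 0]
    - [0, 0, 0]
  roll: [1.5, 0, 0, 0, 0, 0, 0, 0, 0, 0]

```text
t: 12.85
ee_pos: [433.8, -229.6, 26.4]
tool_rot: [[0.02, 0.979, 0.203], [0.009, 0.203, -0.979], [-1.0, 0.021, -0.005]]
wrist_force: [0.6, 0.3, -2.3]
finger_gap: 0.69
```

```bash
python3 -c "
from h import *
plan([432.9,-225.9,-17],11.95,1)
b=shot('side','s6');a=shot('top','t6')
z=lambda c,x,y:cv2.resize(c['image'][y:y+70,x:x+66],None,fx=6,fy=6,interpolation=cv2.INTER_CUBIC)
cv2.imwrite('pics/z6.png',np.hstack([z(a,294,165),z(b,255,125)]))"
```

```text
at [ 433.8 -229.6   26.4] ang 11.7 gap 0.69 F [ 0.6  0.3 -2.3] tilt [0.0201 0.009 ] t 12.85 j [55. 33.]
[[43.5, 0.0, -4.0]] roll/row -0.23
```

View pics/z6.png

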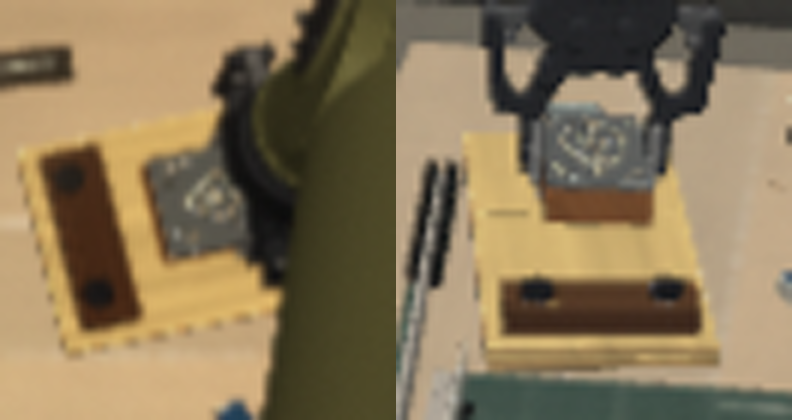

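Request:
move_arm:
  claw: [0.5, 0.5, 0.5, 0.5, 0.5, 0.5, 0.5, 0.5, 0.5, 0.5]
  translation:
    - [15, -1, -2]
    - [15, -0.5, 0]
    - [9, 0, 0]
    - [3, 0, 0]
    - [0, 0, 0]
    - [0, 0, 0]
    - [0, 0, 0]
    - [0, 0, 0]
    - [0, 0, 0]
    - [0, 0, 0]
  roll: [0, 0, 0, 0, 0, 0, 0, 0, 0, 0]

```text
t: 14.2
ee_pos: [432.0, -227.1, -18.0]
tool_rot: [[0.017, 0.979, 0.203], [0.01, 0.203, -0.979], [-1.0, 0.018, -0.006]]
wrist_force: [-0.7, 0.9, 0.5]
finger_gap: 0.695
```

```bash
python3 -c "
from h import *
plan([432.9,-225.9,-17],11.95,1)"
```

```text
at [ 432.  -227.1  -18. ] ang 11.7 gap 0.695 F [-0.7  0.9  0.5] tilt [0.0168 0.0101] t 14.2 j [54. 30.]
[[-1.0, 1.0, -1.0]] roll/row -0.24
```

Request:
move_arm:
  claw: [0, 0, 0, 0, 0, 0, 0, 0, 0, 0]
  translation:
    - [0, 0, 0]
    - [0, 0, 0]
    - [0, 0, 0]
    - [0, 0, 0]
    - [0, 0, 0]
    - [-20, 0, 0]
    - [-30, 0, 0]
    - [-30, 0, 0]
    - [-20, 0, 0]
    - [0, 0, 0]
  roll: [0, 0, 0, 0, 0, 0, 0, 0, 0, 0]

```text
t: 15.45
ee_pos: [430.4, -228.0, 84.5]
tool_rot: [[0.017, 0.979, 0.204], [0.01, 0.203, -0.979], [-1.0, 0.019, -0.007]]
wrist_force: [-1.0, 0.2, -0.5]
finger_gap: 1.004
```

```bash
python3 -c "
from h import *
plan([458.1,-342.2,85],11.95,3)"
```

```text
at [ 430.4 -228.    84.5] ang 11.7 gap 1.004 F [-1.   0.2 -0.5] tilt [0.0174 0.0103] t 15.45 j [57. 35.]
[[0.0, 4.5, 38.0], [0.0, 1.5, 39.0], [0.0, -2.0, 40.0]] roll/row -0.07
```

Request:
move_arm:
  claw: [0, 0, 0, 0, 0, 0, 0, 0, 0, 0]
  translation:
    - [0, 4, 38]
    - [0, 1.5, 39]
    - [0, -2, 39]
    - [0, 0, 0]
    - [0, 0, 0]
    - [0, 0, 0]
    - [0, 0, 0]
    - [0, 0, 0]
    - [0, 0, 0]
    - [0, 0, 0]
  roll: [0, 0, 0, 0, 0, 0, 0, 0, 0, 0]

```text
t: 16.7
ee_pos: [456.2, -337.8, 77.5]
tool_rot: [[0.011, 0.978, 0.21], [0.015, 0.21, -0.978], [-1.0, 0.014, -0.013]]
wrist_force: [1.3, -0.1, 0.4]
finger_gap: 0.998
```

```bash
python3 -c "
from h import *
plan([458.1,-342.2,30],11.95,1)
b=shot('side','s7');a=shot('top','t7')
z=lambda c,x,y:cv2.resize(c['image'][y:y+70,x:x+66],None,fx=6,fy=6,interpolation=cv2.INTER_CUBIC)
cv2.imwrite('pics/z7.png',np.hstack([z(a,294,165),z(b,255,125)]))"
```

```text
at [ 456.2 -337.8   77.5] ang 12.1 gap 0.998 F [ 1.3 -0.1  0.4] tilt [0.011  0.0153] t 16.7 j [59. 41.]
[[47.5, 1.0, 4.5]] roll/row 0.15
```

View pics/z7.png

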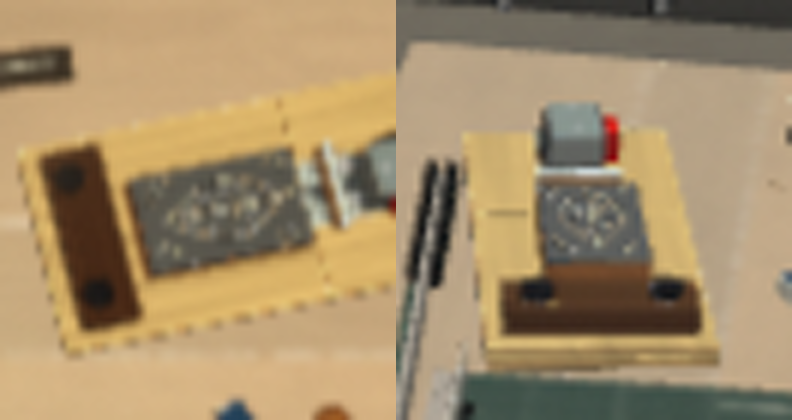

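Request:
move_arm:
  claw: [0, 0, 0, 0, 0, 0, 0, 0, 0, 0]
  translation:
    - [20, 0, 6]
    - [30, 0, 0]
    - [0, 0, 0]
    - [0, 0, 0]
    - [0, 0, 0]
    - [0, 0, 0]
    - [0, 0, 0]
    - [0, 0, 0]
    - [0, 0, 0]
    - [0, 0, 0]
  roll: [0, 0, 0, 0, 0, 0, 0, 0, 0, 0]

```text
t: 18.05
ee_pos: [459.2, -345.6, 26.5]
tool_rot: [[0.014, 0.978, 0.209], [0.012, 0.209, -0.978], [-1.0, 0.016, -0.009]]
wrist_force: [0.0, 0.4, 0.4]
finger_gap: 0.999
```

```bash
python3 -c "
from h import *
plan([458.1,-342.2,-14],11.95,1)
b=shot('side','s8');a=shot('top','t8')
z=lambda c,x,y:cv2.resize(c['image'][y:y+70,x:x+66],None,fx=6,fy=6,interpolation=cv2.INTER_CUBIC)
cv2.imwrite('pics/z8.png',np.hstack([z(a,325,155),z(b,255,100)]))"
```

```text
at [ 459.2 -345.6   26.5] ang 12.0 gap 0.999 F [0.  0.4 0.4] tilt [0.0136 0.0124] t 18.05 j [58. 40.]
[[40.5, -0.5, -3.5]] roll/row 0.09
```

View pics/z8.png

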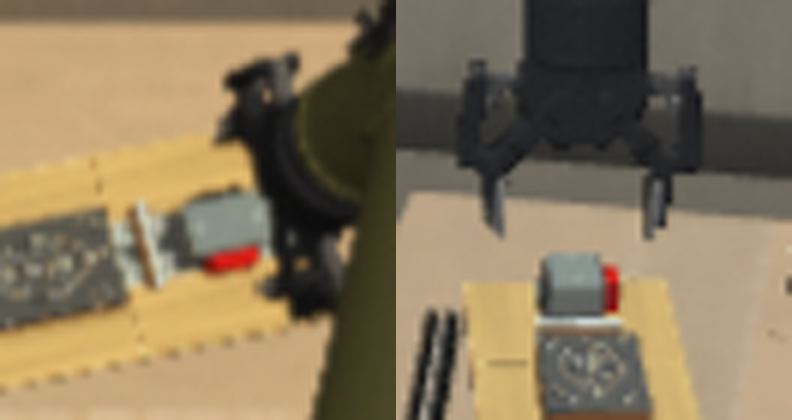

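Request:
move_arm:
  claw: [0, 0, 0, 0, 0, 0, 0, 0, 0, 0]
  translation:
    - [15, -1, -4]
    - [15, 0, 0]
    - [9, 0, 0]
    - [0, 0, 0]
    - [0, 0, 0]
    - [0, 0, 0]
    - [0, 0, 0]
    - [0, 0, 0]
    - [0, 0, 0]
    - [0, 0, 0]
  roll: [0, 0, 0, 0, 0, 0, 0, 0, 0, 0]

```text
t: 19.4
ee_pos: [457.7, -341.1, -15.4]
tool_rot: [[0.013, 0.978, 0.209], [0.013, 0.209, -0.978], [-1.0, 0.016, -0.009]]
wrist_force: [-0.6, -0.5, 1.0]
finger_gap: 1.004
```

```bash
python3 -c "
from h import *
plan([458.1,-342.2,-14],11.95,1)"
```

```text
at [ 457.7 -341.1  -15.4] ang 12.0 gap 1.004 F [-0.6 -0.5  1. ] tilt [0.0135 0.0125] t 19.4 j [58. 38.]
[[-1.5, 0.0, 1.0]] roll/row 0.09
```

Request:
move_arm:
  claw: [0.7, 0.7, 0.7, 0.7, 0.7, 0.7, 0.7, 0.7, 0.7, 0.7]
  translation:
    - [0, 0, 0]
    - [0, 0, 0]
    - [0, 0, 0]
    - [0, 0, 0]
    - [0, 0, 0]
    - [0, 0, 0]
    - [0, 0, 0]
    - [0, 0, 0]
    - [0, 0, 0]
    - [0, 0, 0]
  roll: [0, 0, 0, 0, 0, 0, 0, 0, 0, 0]
  force: 50

```text
t: 20.65
ee_pos: [458.9, -341.2, -14.3]
tool_rot: [[0.014, 0.977, 0.21], [0.011, 0.21, -0.978], [-1.0, 0.016, -0.008]]
wrist_force: [1.8, -0.5, 0.3]
finger_gap: 0.47
```

```bash
python3 -c "
from h import *
plan([458.1,-342.2,-14],11.95,1)"
```

```text
at [ 458.9 -341.2  -14.3] ang 12.1 gap 0.47 F [ 1.8 -0.5  0.3] tilt [0.0142 0.0111] t 20.65 j [57. 38.]
[[-0.5, -1.0, 1.0]] roll/row 0.19
```

Request:
move_arm:
  claw: [0.7, 0.7, 0.7, 0.7, 0.7, 0.7, 0.7, 0.7, 0.7, 0.7]
  translation:
    - [0, 0, -4]
    - [0, 0, -5]
    - [0, 0, -5]
    - [0, 0, -5]
    - [0, 0, -5]
    - [0, 0, -4]
    - [0, 0, 0]
    - [0, 0, 0]
    - [0, 0, 0]
    - [0, 0, 0]
  roll: [0, 0, 0, 0, 0, 0, 0, 0, 0, 0]

```text
t: 21.9
ee_pos: [453.0, -312.6, -14.3]
tool_rot: [[0.015, 0.978, 0.21], [0.01, 0.21, -0.978], [-1.0, 0.017, -0.007]]
wrist_force: [3.7, -1.2, -1.1]
finger_gap: 0.47
```

```bash
cat >> h.py <<'E'
def st(n=12):
    d=np.array([-.207,.978]);o=np.array([443.7,-276.8]);F=[]
    for _ in range(n): s=ctrl.get_state();F.append(s['wrist_force'])
    p=s['ee_pos'];e=p[:2]-o
    print('clamp x %.1f y %.1f z %.1f gap %.3f t %.2f'%(e@d,e@np.array([-.978,-.207]),p[2],s['finger_gap'],s['t']),'Fx %.1f'%(np.mean(F,0)[:2]@d),np.mean(F,0).round(1),'std',np.std(F,0).round(2))
E
python3 -c "
from h import *
st()"
```

```text
clamp x -37.0 y -1.6 z -14.3 gap 0.470 t 21.90 Fx -2.0 [ 3.7 -1.2 -1.1] std [0. 0. 0.]
```

Request:
move_arm:
  claw: [0.7, 0.7, 0.7, 0.7, 0.7, 0.7, 0.7, 0.7, 0.7, 0.7]
  translation:
    - [0, 0, -3]
    - [0, 0, -3]
    - [0, 0, -2]
    - [0, 0, 0]
    - [0, 0, 0]
    - [0, 0, 0]
    - [0, 0, 0]
    - [0, 0, 0]
    - [0, 0, 0]
    - [0, 0, 0]
  roll: [0, 0, 0, 0, 0, 0, 0, 0, 0, 0]

```text
t: 23.15
ee_pos: [453.0, -312.2, -14.3]
tool_rot: [[0.021, 0.978, 0.207], [0.001, 0.207, -0.978], [-1.0, 0.021, 0.003]]
wrist_force: [4.4, -1.3, -0.5]
finger_gap: 0.464
```

```bash
python3 -c "
from h import *
st()"
```

```text
clamp x -36.6 y -1.8 z -14.3 gap 0.464 t 23.15 Fx -2.2 [ 4.4 -1.3 -0.5] std [0. 0. 0.]
```

Request:
move_arm:
  claw: [0.7, 0.7, 0.7, 0.7, 0.7, 0.7, 0.7, 0.7, 0.7, 0.7]
  translation:
    - [0, 0, -4]
    - [0, 0, -4]
    - [0, 0, -4]
    - [0, 0, -4]
    - [0, 0, -4]
    - [0, 0, -4]
    - [0, 0, -4]
    - [0, 0, -4]
    - [0, 0, -4]
    - [0, 0, -4]
  roll: [0, 0, 0, 0, 0, 0, 0, 0, 0, 0]

```text
t: 24.4
ee_pos: [452.6, -304.2, -14.0]
tool_rot: [[0.05, 0.979, 0.196], [-0.04, 0.198, -0.979], [-0.998, 0.041, 0.049]]
wrist_force: [8.4, -11.1, -10.2]
finger_gap: 0.471
```

```bash
python3 -c "
from h import *
st()"
```

```text
clamp x -28.7 y -3.0 z -14.0 gap 0.471 t 24.40 Fx -12.6 [  8.4 -11.1 -10.2] std [0. 0. 0.]
```

Request:
move_arm:
  claw: [0.7, 0.7, 0.7, 0.7, 0.7, 0.7, 0.7, 0.7, 0.7, 0.7]
  translation:
    - [0, 0, -4]
    - [0, 0, -4]
    - [0, 0, -4]
    - [0, 0, -4]
    - [0, 0, -4]
    - [0, 0, -4]
    - [0, 0, -4]
    - [0, 0, -4]
    - [0, 0, -4]
    - [0, 0, -4]
  roll: [0, 0, 0, 0, 0, 0, 0, 0, 0, 0]

```text
t: 25.65
ee_pos: [454.0, -305.1, -13.5]
tool_rot: [[0.084, 0.979, 0.185], [-0.09, 0.192, -0.977], [-0.992, 0.065, 0.104]]
wrist_force: [10.4, -12.8, -10.0]
finger_gap: 0.471
```

```bash
python3 -c "
from h import *
st();print(ctrl.get_state()['tool_rot'][:,0])"
```

```text
clamp x -29.8 y -4.2 z -13.5 gap 0.471 t 25.65 Fx -14.7 [ 10.4 -12.8 -10. ] std [0. 0. 0.]
[ 0.08360805 -0.08966383 -0.99245659]
```

Request:
move_arm:
  claw: [0, 0, 0, 0, 0, 0, 0, 0, 0, 0]
  translation:
    - [0, 0, -4]
    - [0, 0, -3]
    - [0, 0, 0]
    - [0, 0, 0]
    - [0, 0, 0]
    - [0, 0, 0]
    - [0, 0, 0]
    - [0, 0, 0]
    - [0, 0, 0]
    - [0, 0, 0]
  roll: [0, 0, 0, 0, 0, 0, 0, 0, 0, 0]

```text
t: 26.9
ee_pos: [450.7, -297.8, -15.0]
tool_rot: [[0.081, 0.98, 0.183], [-0.088, 0.189, -0.978], [-0.993, 0.063, 0.101]]
wrist_force: [-0.9, -0.3, 0.1]
finger_gap: 0.997
```

```bash
python3 -c "
from h import *
st();print(ctrl.get_state()['tool_rot'])
b=shot('side','s9');a=shot('top','t9')
z=lambda c,x,y:cv2.resize(c['image'][y:y+70,x:x+66],None,fx=6,fy=6,interpolation=cv2.INTER_CUBIC)
cv2.imwrite('pics/z9.png',np.hstack([z(a,294,165),z(b,255,115)]))"
```

```text
clamp x -22.0 y -2.5 z -15.0 gap 0.997 t 26.90 Fx -0.1 [-0.9 -0.3  0.1] std [0. 0. 0.]
[[ 0.08097255  0.97985539  0.18255644]
 [-0.08787584  0.18946284 -0.97794768]
 [-0.99283497  0.06314462  0.1014469 ]]
```

View pics/z9.png

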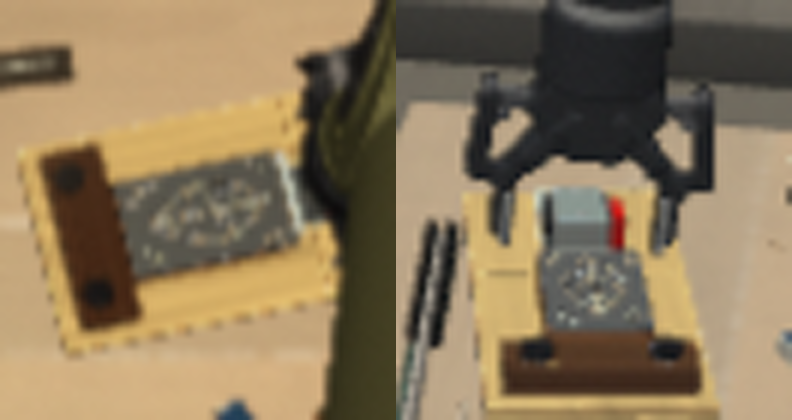

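Request:
move_arm:
  claw: [0, 0, 0, 0, 0, 0, 0, 0, 0, 0]
  translation:
    - [-10, 0, 0]
    - [-20, 0, 0]
    - [-30, 0, 0]
    - [-30, 0, 0]
    - [-40, 0, 0]
    - [-40, 0, 30]
    - [0, 0, 50]
    - [0, 0, 50]
    - [0, 0, 50]
    - [0, 0, 30]
  roll: [0, 0, 0, 0, 0, 0, 0, 0, 0, 0]

```text
t: 28.25
ee_pos: [478.5, -490.0, 190.4]
tool_rot: [[0.087, 0.978, 0.19], [-0.094, 0.198, -0.976], [-0.992, 0.067, 0.109]]
wrist_force: [0.7, 0.7, 0.0]
finger_gap: 0.997
```

```bash
python3 -c "
from h import *
st()
b=shot('side','s10');a=shot('top','t10')
z=lambda c,x,y:cv2.resize(c['image'][y:y+64,x:x+96],None,fx=6,fy=6,interpolation=cv2.INTER_CUBIC)
C=np.vstack([z(a,294,165),z(b,240,130)]);cv2.imwrite('pics/z10.png',cv2.resize(C,None,fx=.78,fy=.78))
# full-frame check of the jars and tin against the start
A=load('t0')['image'];print('diff jars',cv2.absdiff(A[155:200,100:215],a['image'][155:200,100:215]).max())"
```

```text
clamp x -215.7 y 10.1 z 190.4 gap 0.997 t 28.25 Fx 0.5 [0.7 0.7 0. ] std [0. 0. 0.]
diff jars 91
```

View pics/z10.png

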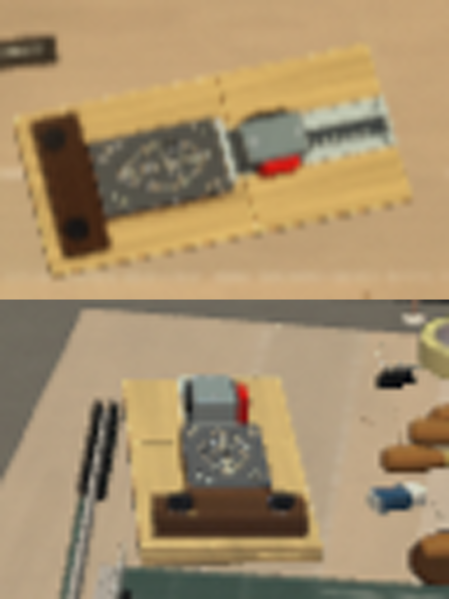

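```bash
python3 -c "
from h import *
for n,m in(('t0','t10'),('s0','s10')):
  A=load(n)['image'];B=load(m)['image']
  for nm,(x,y) in dict(t=dict(moss=(142,170),tin=(163,173),black=(201,170)),s=dict(moss=(200,293),tin=(212,277),black=(223,240)))[n[0]].items():
    a=A[y-14:y+14,x-14:x+14].astype(np.float32).mean(2);b=B[y-14:y+14,x-14:x+14].astype(np.float32).mean(2)
    print(n,nm,np.round(cv2.phaseCorrelate(a,b)[0],2),abs(a-b).max())
def pads(c):
  d=np.array([-.207,.978]);o=np.array([443.7,-276.8]);r=[]
  hsv=cv2.cvtColor(c['image'],cv2.COLOR_BGR2HSV);m=(((hsv[...,0]<6)|(hsv[...,0]>174))&(hsv[...,1]>180)&(hsv[...,2]>120));m[:150]=0;m[:,:330]=0;v,u=np.nonzero(m)
  q=ray(c,u.mean(),v.mean(),45)[:2]-o;return len(u),q@d
print(pads(load('t0')),pads(load('t10')))"
```

```text
t0 moss [-0.01  0.02] 11.0
t0 tin [-0.02 -0.  ] 11.0
t0 black [0.01 0.05] 11.0
s0 moss [-0.   -0.02] 2.3333359
s0 tin [-0.  0.] 2.6666718
s0 black [-0.01  0.  ] 3.0
(19, np.float64(-64.03773675016566)) (19, np.float64(-26.327648107068075))
```

```bash
python3 -c "
from h import *
print(ctrl.close_job())"
```

```text
the job is handed in; nothing more can be done
None
```

The lino block is clamped and the job is handed in, at about 28 s on the robot's clock. I laid the block lino side up, lengthwise and in line with the jaw. I then squeezed the release, slid the jaw up until the pad pushed back firmly, let go and backed the arm away.

**Last checks**
- **Position:** the final pictures show the block flat and against the fence with the pad on its rear end. The gripper was open and clear, and the wrist force was back near zero.
- **Push before letting go:** about 14.7 N along the slide. That is roughly 12–13 N from the pad once 1–2 N of drag is taken off.
- **Catch:** the jaw ended about 38 mm further forward. That fits a catch five notches on (40 mm) with its 2 mm of play taken up. I estimate the pad is still pressed in 6–9 mm, so it should be gripping with roughly 8–10 N. I could not see the catch itself.
- **Jars and tin:** no movement in either camera, to within 0.05 pixel.

**What disagreed**
- **Fingertips:** they were about 35 mm further back from the reported TCP than the tool description says. Both cameras showed it, and there was no contact when I went below the stated depth. I worked to the camera positions, so TCP heights were negative at the block and the jaw.
- **Tool tilt:** small shifts were partly lost, and the tool tilted about 7° while pushing the jaw. It caused no trouble.
- **First jar check:** a raw image difference over the jar area looked large, because the area also took in the block's old place and the guillotine. The jar-by-jar comparison above is the one to trust.

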